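# Turn the rocking lens over and set it on the kernel light plate

### The job

The framed half-round lens has been put down on its curved side, where it rocks at every touch. Steady it, turn it over and set it on the kernel light plate with its flat side down, fully down on both ledges between their lips, so that the row of kernels can be read through it. Leave the petri dish of kernels where it is.

Things in the scene. Friction and masses are not known exactly. Their poses are not given: they have to be found in the camera images.
- lens: clear half-round bar in an aluminium frame, 110 mm long, 52 wide, 30 high, 0.2 kg, ends flat and square (it can stand on one), both alike. Origin: centre of its flat side; y along the length, x across, z from flat side to round back. It starts with z down: round back on the bench, flat side up at 30 mm, rocking a little about its length and, on any touch, freely by tens of degrees.
- lens_grip (a point): point inside the lens, 7 mm from its flat side, at the middle of its length and width; axes as the lens. It lies midway between and at mid-height of the two straight parallel side walls (52 mm apart across x, each 14 mm high, from the flat side up), by which the lens is gripped. Beyond the walls the back is round: radius 29 mm, 16 mm high.
- light_plate: grey light plate, 128 mm (x) by 176 mm (y), 18 mm high, fixed to the bench, with a white window and a row of maize kernels along y in its middle. Origin: centre of its underside on the bench, z up. Centred at y = +-55 mm stand two aluminium ledges, 70 mm across x, 22 mm along y, tops 42 mm above the bench; in the 88 mm gap between them nothing is higher than 26 mm.
- lens_seat (a point): midway between the two ledges, level with their tops (42 mm above the bench); axes as the light plate. The centre of the lens's flat side belongs here, its length along y, either way round. Each ledge has an end stop 7 mm high (inner faces 124 mm apart, for the 110 mm lens) and two outward-flared side lips 9 mm high (58 mm apart at the foot, for the 52 mm lens).
- petri_1: clear round petri dish with kernels, 68 mm across, 14 mm high, loose; origin at the centre of its underside. A bystander.
Mind the look-alikes: they are no part of the job. Of the things that look like the light_plate, the larger one is meant.

How it is judged:
By the outcome, as a careful person would: the job done as asked, in the order asked, and still so for the second after the job is handed in, with the robot touching nothing.
It also fails if it takes over 58 s, if anything falls off the work surface, if the arm or the gripper's body presses on something with over 40 N, if the wrist force passes 120 N, or if a joint passes its speed limit or range.

### The arm

A 6-joint arm with a two-finger parallel gripper is mounted at the origin on a cart in front of the work surface, level with it; the furniture and walls round the work are solid. World frame = base frame: x ahead of the robot, y to its left, z up, the work surface at z = 0. Lengths are in m, angles in rad, forces in N, time in s.
With the tool pointing down it reaches from about 0.4 to 0.825 m from the base axis. Payload 7 kg.
Tool frame: the origin (TCP) lies at the very end of the fingers, on their centre line; the grasp point (between the pads) lies 19 mm behind it (manip.grip_point_offset is the distance from the TCP to the grasp point, in m); y points along the fingers, z is the direction in which the jaws open and shut, and the axes are right-handed (so a half turn about y gives the same grasp; the last joint's range is limited). The gripper opens to 88 mm and grips with 3 to 60 N. Pads are 19 mm wide; open, the fingers measure 130 mm over their backs; the gripper's body (78 mm by 193 mm) begins 47 mm behind the grasp point.
Start: joints at [1.495, 0.359, 0.012, 0, -1.224, -0.288], TCP at [0.24, 0.631, 0.227] pointing down, gripper open.
Joint ranges: [-3.07, 3.07], [-1.43, 2.12], [-1.02, 1.25], [-3.03, 1.67], [-3.05, -0], [-3.03, 3.03]. Speed limits (rad/s): [2.39, 2.39, 3.01, 3.14, 3.14, 3.14].

### API

Orientations are given as a unit quaternion [x, y, z, w].
In Python, from bench import manip gives the robot as it stands. The module is installed in compiled form; this text tells all that it offers.
- The arm moves only by the tool play_rows, never from a script. Its argument "rows" is a list of rows, each a list of 3 entries, a list of its own where there are three numbers: the turn, a rotation vector about the tool's x, y, z in rad, then the shift along the tool's x, y, z in m, then the opening, from 0 (shut) to 1 (fully open). In form: [[[ax, ay, az], [dx, dy, dz], claw], ...]. A call has 1 to 8 rows; each row is the pose to reach, as a shift and turn from the pose commanded when the call began, along the tool's axes at that moment; what a row does not reach only later rows make up. A row lasts 1/10 s, in which the tool goes at most 50 mm and 8.59 degrees, less where a joint would pass 70% of its speed; a pose out of reach is approached as far as the arm can. A call with a gripper value outside its range is refused whole. The fingers move at their own pace and stop on an object; the grip force is fixed at half the most. Time passes only in rows, so rows that repeat a pose let the fingers close. It gives the time, the measured TCP pose, the force and the opening at its end, in the units of the state.
- manip.observe(): the state, without advancing time (a new reading comes with each control period).
- manip.read_camera(name): name is "scene" or "top" or "wrist"; returns the picture (400x640x3 uint8, red, green, blue); there is no depth.
- manip.calibration(name): a dict with "fx", "fy", "cx", "cy" (pixels), "extrinsics" (4x4, takes a point from camera to world coordinates); the wrist camera has in their place "hand_eye" (4x4, takes a point from camera to tool coordinates, whose origin is the TCP and whose axes are the tool frame's). Camera axes: x right, y up, looking along -z (the intrinsics and any distortion apply to the point x, -y, -z); pixel columns grow to the right and rows downward; lengths in m; the calibration is good to about 2 mm. A picture is of the moment at which its call begins: read the wrist's pose just before it. calibration takes no time and is no camera call.
- manip.hand_in(): hands the job in, once; it reports no verdict.
The state is a dict: "t": time; "q": joint angles; "qvel": joint speeds; "joint_torque": joint torques, N m; "eef_pos": TCP position; "tool_rot": TCP orientation; "ft_force": force on the tool from outside, world axes, zero at the start; "wrist_torque": the same for the moment, N m; "gripper_width": opening from 0.0 (shut) to 1.0 (fully open).
Only numpy, scipy, OpenCV 4.12 (cv2) and the standard library are available. Lean on these libraries where they do the work, as an engineer would, in place of code of your own. Each camera call takes 0.05 s, during which the arm holds its last target.

## Working session

There is one attempt and no reset: what is moved stays moved. The work goes in short steps, Python scripts to look and compute and a tool call to move; the robot and the scene stay as the last step left them, time stands still between calls to the robot, and variables do not carry over. Pictures are saved under pics/ and viewed, and the job is handed in when it is done.

Besides the shell and the picture viewer there is one more tool, called after "Call:" as name(argument=value, ...), one argument or row to a line, values as JSON. play_rows: Moves the arm, as the interface text tells. Its arguments: {"type":"object","properties":{"rows":{"type":"array","items":{"type":"array"}}},"required":["rows"]}

```bash
mkdir -p pics
cat > h.py <<'E'
from bench import manip
import numpy as np, cv2
from scipy.spatial.transform import Rotation as R
def snap(n,f):
    s=manip.observe(); im=manip.read_camera(n); cv2.imwrite('pics/'+f,im[:,:,::-1]); return s,im
def cam(n,s=None):
    c=manip.calibration(n)
    if n=='wrist':
        T=np.eye(4);T[:3,:3]=R.from_quat(s['tool_rot']).as_matrix();T[:3,3]=s['eef_pos']
        E=T@np.array(c['hand_eye'])
    else: E=np.array(c['extrinsics'])
    return c,E
def px2w(n,u,v,z,s=None):
    c,E=cam(n,s); d=E[:3,:3]@np.array([(u-c['cx'])/c['fx'],-(v-c['cy'])/c['fy'],-1.])
    o=E[:3,3]; return o+d*(z-o[2])/d[2]
def w2px(n,p,s=None):
    c,E=cam(n,s); q=E[:3,:3].T@(np.array(p)-E[:3,3]); return c['cx']+c['fx']*q[0]/-q[2], c['cy']-c['fy']*q[1]/-q[2]
E
python3 - <<'E'
from h import *
for n in('scene','top','wrist'):
    s,_=snap(n,n+'0.png'); c=manip.calibration(n); print(n,{k:np.round(v,3).tolist() for k,v in c.items()})
print(s, manip.grip_point_offset)
E
```

```text
scene {'fx': 468.516, 'fy': 468.516, 'cx': 317.619, 'cy': 203.451, 'extrinsics': [[0.735, 0.358, -0.576, -0.056], [-0.679, 0.384, -0.626, -0.628], [-0.003, 0.851, 0.525, 0.56], [0.0, 0.0, 0.0, 1.0]]}
top {'fx': 430.472, 'fy': 430.472, 'cx': 322.783, 'cy': 196.077, 'extrinsics': [[0.028, 0.996, -0.088, 0.438], [-0.999, 0.026, -0.022, -0.012], [-0.019, 0.089, 0.996, 0.928], [0.0, 0.0, 0.0, 1.0]]}
wrist {'fx': 330.722, 'fy': 330.722, 'cx': 320.829, 'cy': 206.827, 'hand_eye': [[-0.001, -0.96, -0.281, -0.076], [-0.0, 0.281, -0.96, -0.158], [1.0, -0.001, -0.001, 0.0], [0.0, 0.0, 0.0, 1.0]]}
{'t': 0.1, 'q': array([ 1.49507556e+00,  3.59334608e-01,  1.11519738e-02, -3.02432501e-04,
       -1.22409799e+00, -2.88078661e-01]), 'qvel': array([-2.46168201e-04, -7.65507758e-04,  7.43030314e-04,  1.95144415e-03,
        7.54938823e-04, -7.49179512e-05]), 'joint_torque': array([-1.23844944e-03, -5.84160376e+01,  2.93753135e+01,  7.01555684e+00,
        1.01704712e-02, -4.09636459e-05]), 'eef_pos': array([0.2400691 , 0.63039948, 0.22570561]), 'tool_rot': array([-0.12790581, -0.69490154,  0.69596649,  0.12799452]), 'ft_force': array([-0.37793448, -0.2929933 ,  0.01339515]), 'wrist_torque': array([-0.00289422,  0.03469733, -0.04169652]), 'gripper_width': 1.0007718213461398} 0.0188
```

View pics/top0.png

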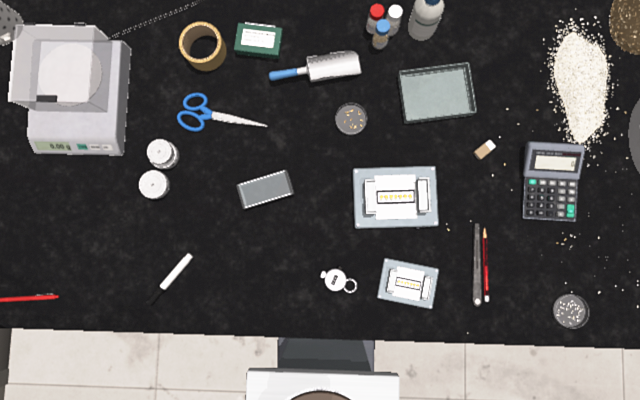

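View pics/scene0.png

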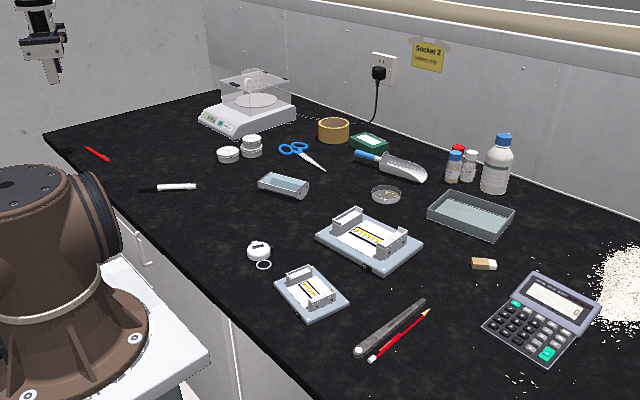

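View pics/wrist0.png

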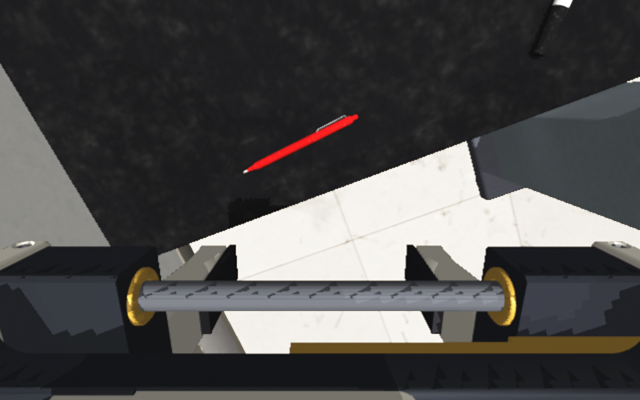

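The top view shows the lens at about (265,189), the larger light plate at (396,197), its small look-alike at (408,284), and a kernel dish at (351,119). Next I'll zoom in to get exact corners.

Run:
```python
import cv2
t=cv2.imread('pics/top0.png')
a=cv2.resize(t[160:220,230:300],None,fx=7,fy=7,interpolation=cv2.INTER_NEAREST)
b=cv2.resize(t[158:238,345:445],None,fx=7,fy=7,interpolation=cv2.INTER_NEAREST)
cv2.imwrite('pics/a.png',a);cv2.imwrite('pics/b.png',b)
s=cv2.imread('pics/scene0.png')
c=cv2.resize(s[160:280,240:440],None,fx=4,fy=4,interpolation=cv2.INTER_NEAREST);cv2.imwrite('pics/c.png',c)
```

```text
(no output)
```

View pics/a.png

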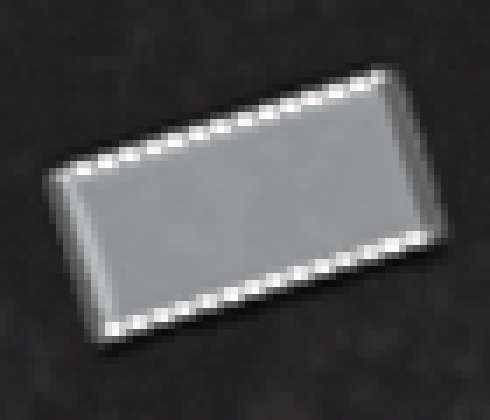

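View pics/b.png

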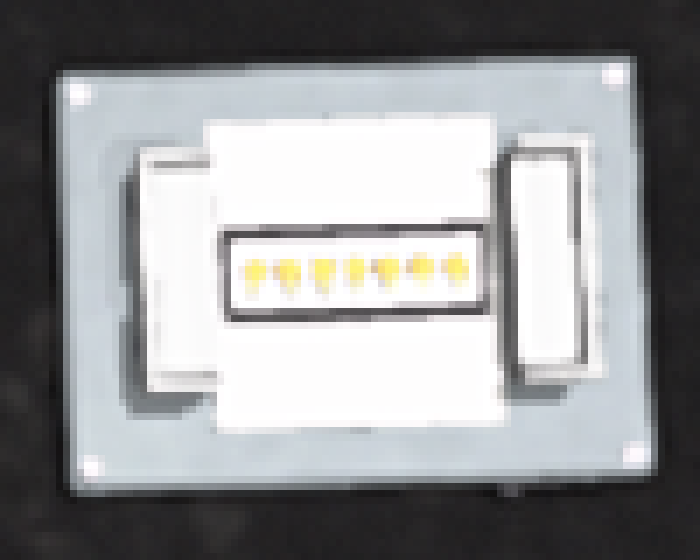

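View pics/c.png

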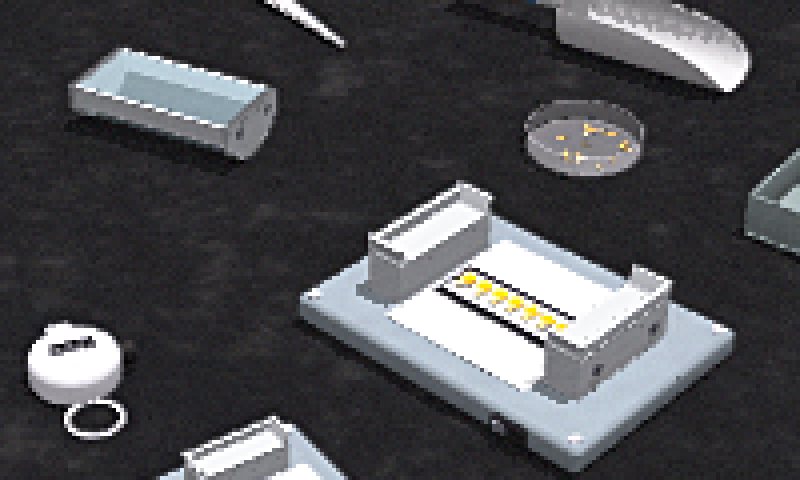

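Run:
```python
from h import *
def go(pts,o,z):
    P=np.array([px2w('top',o[0]+(u+.0)/7-.5+.07,o[1]+v/7-.43,z) for u,v in pts]); return P[:,:2]
L=go([(62,170),(383,75),(425,238),(105,330)],(230,160),.03)
L2=go([(49,170),(385,65),(445,232),(95,340)],(230,160),.03)
Q=go([(58,73),(632,58),(655,472),(70,493)],(345,158),.018)
D=go([(77,95),(612,75),(637,455),(91,468)],(345,158),.018)
K=go([(352,272)],(345,158),.018)
for n,P in(('L',L),('L2',L2),('Q',Q),('D',D)):
    e=np.roll(P,-1,0)-P; print(n,P.mean(0).round(4),np.linalg.norm(e,axis=1).round(4),np.degrees(np.arctan2(e[:,1],e[:,0])).round(1))
print(K)
s=manip.observe();print(R.from_quat(s['tool_rot']).as_matrix().round(3))
for n in('top','scene'):
    for p in [(*L.mean(0),.03),(*Q.mean(0),.018)]: print(n,w2px(n,p))
print('petri',px2w('top',351,119,.007))
```

```text
L [0.5302 0.131 ] [0.1008 0.0511 0.0998 0.0502] [ -71.9 -163.7  107.6   17.5]
L2 [0.5307 0.1311] [0.106  0.0539 0.1097 0.0534] [ -71.1 -158.4  108.7   17.6]
Q [ 0.5216 -0.145 ] [0.1742 0.1256 0.1755 0.1277] [ -87.1 -176.6   93.6    2.8]
D [ 0.5218 -0.1451] [0.1624 0.1153 0.1638 0.1134] [ -86.4 -176.    92.9    3.3]
[[ 0.52181059 -0.14459147]]
[[-0.935 -0.    -0.356]
 [ 0.356 -0.001 -0.935]
 [-0.    -1.     0.001]]
top (np.float64(264.3918412010988), np.float64(188.57406152423084))
top (np.float64(395.032023372667), np.float64(196.5299534342063))
scene (np.float64(282.2105229662054), np.float64(181.55909056978834))
scene (np.float64(367.7424093351154), np.float64(238.20193409888105))
petri [ 0.68993531 -0.04869228  0.007     ]
```

```bash
cat >> h.py <<'E'
def Rm(jaw_deg,tilt_dir_deg=0,tilt=0):
    """tool y down tilted; jaw horizontal at yaw jaw_deg; tilt rotates tool about jaw axis (deg)"""
    a=np.radians(jaw_deg); z=np.array([np.cos(a),np.sin(a),0]); y=np.array([0,0,-1.]); x=np.cross(y,z)
    M=np.stack([x,y,z],1); return R.from_rotvec(np.radians(tilt)*z).as_matrix()@M
def delta(p,M,grip=False,s=None):
    s=s or manip.observe(); R0=R.from_quat(s['tool_rot']).as_matrix(); p=np.array(p,float)
    if grip: p=p+M[:,1]*manip.grip_point_offset
    rv=R.from_matrix(R0.T@M).as_rotvec(); d=R0.T@(p-s['eef_pos'])
    print('t',round(s['t'],2),'turn',rv.round(4).tolist(),'shift',d.round(4).tolist(),'rows',max(np.linalg.norm(rv)/.15,np.linalg.norm(d)/.05).round(1),'q',s['q'].round(3).tolist(),'ft',np.round(s['ft_force'],1).tolist())
    import json; open('log.jsonl','a').write(json.dumps([s['q'].tolist(),s['eef_pos'].tolist(),s['tool_rot'].tolist()])+'\n')
E
python3 -c "
from h import *
delta([.5305,.131,.15],Rm(18.2))
delta([.5305,.131,.15],Rm(198.2))"
```

```text
t 0.15 turn [-0.0008, -2.2523, 0.0013] shift [-0.4492, 0.0764, 0.3633] rows 15.0 q [1.495, 0.359, 0.011, -0.0, -1.224, -0.288] ft [0.2, 0.1, 0.2]
t 0.15 turn [-0.0011, 0.8893, -0.0007] shift [-0.4492, 0.0764, 0.3633] rows 11.7 q [1.495, 0.359, 0.011, -0.0, -1.224, -0.288] ft [0.2, 0.1, 0.2]
```

Call:
play_rows(
  rows=[
    [[0, 0.889, 0], [-0.449, 0.076, 0.363], 1],
    [[0, 0.889, 0], [-0.449, 0.076, 0.363], 1],
    [[0, 0.889, 0], [-0.449, 0.076, 0.363], 1],
    [[0, 0.889, 0], [-0.449, 0.076, 0.363], 1],
    [[0, 0.889, 0], [-0.449, 0.076, 0.363], 1],
    [[0, 0.889, 0], [-0.449, 0.076, 0.363], 1],
    [[0, 0.889, 0], [-0.449, 0.076, 0.363], 1],
    [[0, 0.889, 0], [-0.449, 0.076, 0.363], 1],
  ],
)

```text
t: 0.95
eef_pos: [0.4402, 0.2862, 0.1743]
tool_rot: [0.414, 0.573, -0.573, -0.414]
ft_force: [1.1, 0.1, -0.5]
gripper_width: 0.999
```

```bash
python3 -c "
from h import *
delta([.5305,.131,.15],Rm(198.2))"
```

```text
t 0.95 turn [0.0003, 0.0005, 0.0002] shift [-0.1757, 0.0242, -0.0372] rows 3.6 q [0.95, 0.154, -0.392, 0.0, -1.024, -0.632] ft [1.1, 0.1, -0.5]
```

Call:
play_rows(
  rows=[
    [[0, 0, 0], [-0.176, 0.024, -0.037], 1],
    [[0, 0, 0], [-0.176, 0.024, -0.037], 1],
    [[0, 0, 0], [-0.176, 0.024, -0.037], 1],
    [[0, 0, 0], [-0.176, 0.024, -0.037], 1],
    [[0, 0, 0], [-0.176, 0.024, -0.037], 1],
  ],
)

```text
t: 1.45
eef_pos: [0.5305, 0.129, 0.1492]
tool_rot: [-0.415, -0.571, 0.573, 0.416]
ft_force: [-0.8, -0.3, -0.6]
gripper_width: 0.998
```

```bash
python3 -c "
from h import *
delta([.5305,.131,.15],Rm(198.2))
snap('wrist','w1.png')"
```

```text
t 1.45 turn [-0.0021, -0.0038, -0.0007] shift [0.0019, -0.0008, -0.0006] rows 0.0 q [0.598, 0.214, -0.38, 0.0, -0.979, -0.284] ft [-0.8, -0.3, -0.6]
```

View pics/w1.png

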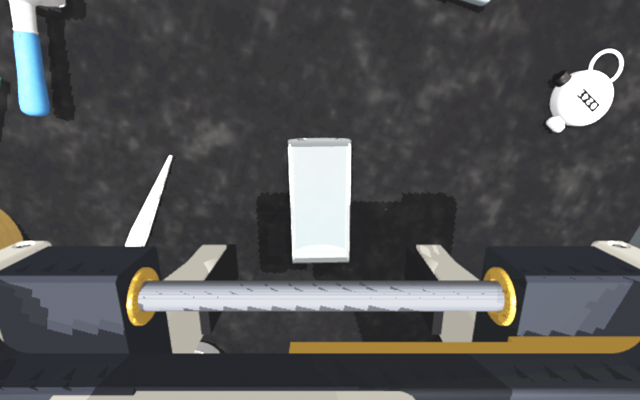

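```bash
python3 -c "
from h import *
s=manip.observe()
for u,v in [(289,145),(351,145),(290,255),(350,255),(320,200)]: print(px2w('wrist',u,v,.03,s).round(4))
delta([.5305,.131,.09],Rm(198.2,0,-40),True)"
```

```text
[0.5697 0.0927 0.03  ]
[0.5207 0.0768 0.03  ]
[0.5405 0.1877 0.03  ]
[0.4883 0.1708 0.03  ]
[0.5306 0.1297 0.03  ]
t 1.5 turn [-0.0003, -0.0035, -0.6984] shift [0.0125, 0.074, -0.0006] rows 4.7 q [0.6, 0.213, -0.38, -0.0, -0.979, -0.286] ft [-0.4, 1.2, 0.7]
```

Call:
play_rows(
  rows=[
    [[0, -0.002, -0.698], [0.0125, 0.074, 0], 1],
    [[0, -0.002, -0.698], [0.0125, 0.074, 0], 1],
    [[0, -0.002, -0.698], [0.0125, 0.074, 0], 1],
    [[0, -0.002, -0.698], [0.0125, 0.074, 0], 1],
    [[0, -0.002, -0.698], [0.0125, 0.074, 0], 1],
    [[0, -0.002, -0.698], [0.0125, 0.074, 0], 1],
    [[0, -0.002, -0.698], [0.0125, 0.074, 0], 1],
  ],
)

```text
t: 2.2
eef_pos: [0.526, 0.1441, 0.0756]
tool_rot: [0.194, 0.68, -0.397, -0.585]
ft_force: [0.5, -0.3, 0.8]
gripper_width: 1.003
```

```bash
python3 -c "
from h import *
delta([.530,.1315,.024],Rm(198.2,0,-40),True)
snap('scene','s2.png')"
```

```text
t 2.2 turn [-0.0015, 0.0001, -0.0014] shift [-0.0432, 0.0499, 0.0] rows 1.3 q [0.097, 0.483, -0.116, -0.72, -1.25, 0.556] ft [0.5, -0.3, 0.8]
```

View pics/s2.png

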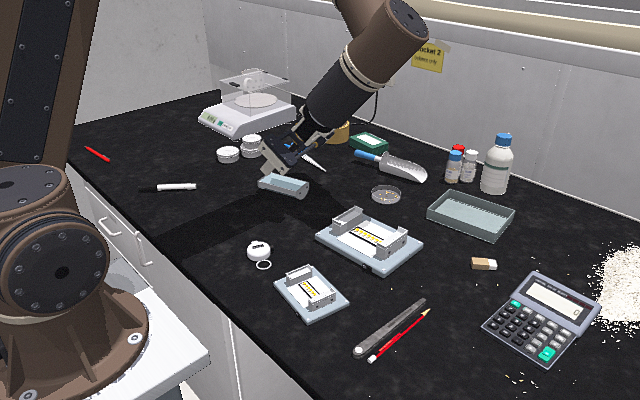

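The gripper is tilted over the lens at about (285,178), with its body on the light-plate side. Next I'll lower it vertically, then close it.

Call:
play_rows(
  rows=[
    [[0, 0, 0], [-0.0216, 0.025, 0], 1],
    [[0, 0, 0], [-0.035, 0.0404, 0], 1],
    [[0, 0, 0], [-0.0432, 0.0499, 0], 1],
    [[0, 0, 0], [-0.0432, 0.0499, 0], 1],
    [[0, 0, 0], [-0.0432, 0.0499, 0], 1],
  ],
)

```text
t: 2.75
eef_pos: [0.5263, 0.1438, 0.0107]
tool_rot: [0.193, 0.68, -0.397, -0.585]
ft_force: [0.2, 0.3, 1.0]
gripper_width: 1.005
```

```bash
python3 -c "
from h import *
delta([.530,.1315,.0235],Rm(198.2,0,-40),True)
snap('wrist','w3.png')"
```

```text
t 2.75 turn [-0.0017, 0.0028, -0.0004] shift [-0.0016, 0.0008, 0.0004] rows 0.0 q [0.09, 0.577, -0.138, -0.748, -1.168, 0.646] ft [0.2, 0.3, 1.0]
```

View pics/w3.png

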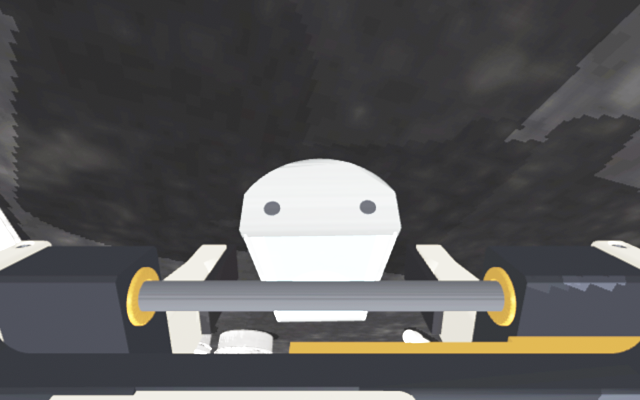

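The lens end face is centred between the fingers at about (320,205) and sits level. I'll close now.

Call:
play_rows(
  rows=[
    [[0, 0, 0], [-0.0005, 0.0005, 0], 0.7],
    [[0, 0, 0], [-0.0005, 0.0005, 0], 0.62],
    [[0, 0, 0], [-0.0005, 0.0005, 0], 0.5],
    [[0, 0, 0], [-0.0005, 0.0005, 0], 0.3],
    [[0, 0, 0], [-0.0005, 0.0005, 0], 0.3],
    [[0, 0, 0], [-0.0005, 0.0005, 0], 0.3],
  ],
)

```text
t: 3.4
eef_pos: [0.5265, 0.1432, 0.0098]
tool_rot: [0.193, 0.681, -0.397, -0.585]
ft_force: [-0.6, -0.4, 1.7]
gripper_width: 0.592
```

```bash
python3 -c "
from h import *
delta([.530,.1315,.0235],Rm(198.2,0,-40),True)
snap('wrist','w4.png')"
```

```text
t 3.4 turn [-0.0005, 0.0022, -0.0002] shift [-0.0006, 0.0004, 0.0004] rows 0.0 q [0.089, 0.578, -0.139, -0.749, -1.167, 0.648] ft [-0.6, -0.4, 1.7]
```

View pics/w4.png

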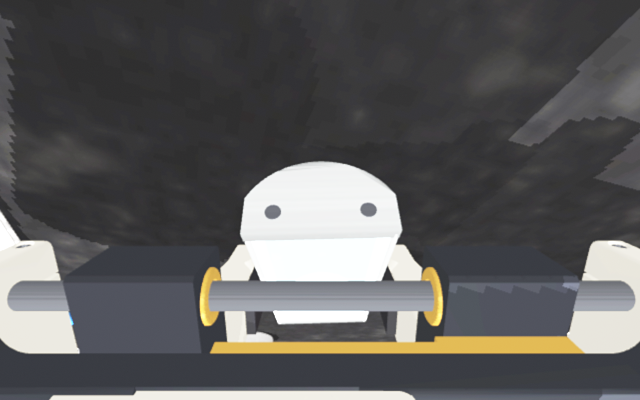

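```bash
python3 -c "
from h import *
delta([.530,.1315,.13],Rm(198.2,0,-40),True)
delta([.53,.15,.13],Rm(183.1,0,50),True)"
```

```text
t 3.45 turn [-0.0006, 0.0023, -0.0002] shift [0.0678, -0.0811, 0.0003] rows 2.1 q [0.089, 0.578, -0.139, -0.749, -1.167, 0.648] ft [0.1, -0.4, 2.3]
t 3.45 turn [0.0268, 0.2937, 1.5607] shift [0.0629, -0.0883, -0.0018] rows 10.6 q [0.089, 0.578, -0.139, -0.749, -1.167, 0.648] ft [0.1, -0.4, 2.3]
```

Call:
play_rows(
  rows=[
    [[0, 0, 0], [0.017, -0.02, 0], 0.3],
    [[0, 0, 0], [0.038, -0.046, 0], 0.3],
    [[0, 0, 0], [0.058, -0.07, 0], 0.3],
    [[0, 0, 0], [0.068, -0.081, 0], 0.3],
    [[0.004, 0.037, 0.195], [0.067, -0.082, 0], 0.3],
    [[0.008, 0.074, 0.39], [0.066, -0.083, -0.001], 0.3],
    [[0.01, 0.11, 0.585], [0.065, -0.084, -0.001], 0.3],
    [[0.013, 0.147, 0.78], [0.065, -0.085, -0.001], 0.3],
  ],
)

```text
t: 4.25
eef_pos: [0.5294, 0.1394, 0.1174]
tool_rot: [0.403, 0.56, -0.542, -0.48]
ft_force: [-0.7, -1.2, -2.3]
gripper_width: 0.589
```

```bash
python3 -c "
from h import *
delta([.53,.15,.13],Rm(183.1,0,50),True)"
```

```text
t 4.25 turn [0.0192, 0.1804, 0.967] shift [-0.0039, -0.001, -0.0005] rows 6.6 q [0.532, 0.279, -0.325, -0.133, -0.986, -0.238] ft [-0.7, -1.2, -2.3]
```

Call:
play_rows(
  rows=[
    [[0.004, 0.036, 0.19], [-0.002, -0.001, 0], 0.3],
    [[0.008, 0.072, 0.38], [-0.004, -0.001, 0], 0.3],
    [[0.012, 0.108, 0.57], [-0.004, -0.001, 0], 0.3],
    [[0.016, 0.144, 0.76], [-0.004, -0.001, 0], 0.3],
    [[0.019, 0.18, 0.967], [-0.004, -0.001, 0], 0.3],
    [[0.019, 0.18, 0.967], [-0.004, -0.001, 0], 0.3],
    [[0.019, 0.18, 0.967], [-0.004, -0.001, 0], 0.3],
    [[0.019, 0.18, 0.967], [-0.004, -0.001, 0], 0.3],
  ],
)

```text
t: 5.05
eef_pos: [0.5287, 0.1357, 0.1141]
tool_rot: [-0.655, -0.259, 0.674, 0.223]
ft_force: [-0.1, -0.4, -2.4]
gripper_width: 0.591
```

```bash
python3 -c "
from h import *
delta([.53,.15,.06],Rm(183.1,0,50),True)
snap('scene','s5.png');snap('wrist','w5.png')"
```

```text
t 5.05 turn [-0.0024, 0.0086, -0.0023] shift [0.0506, 0.0426, -0.0026] rows 1.3 q [0.944, 0.572, -0.457, 0.519, -1.327, -1.221] ft [-0.1, -0.4, -2.4]
```

View pics/s5.png

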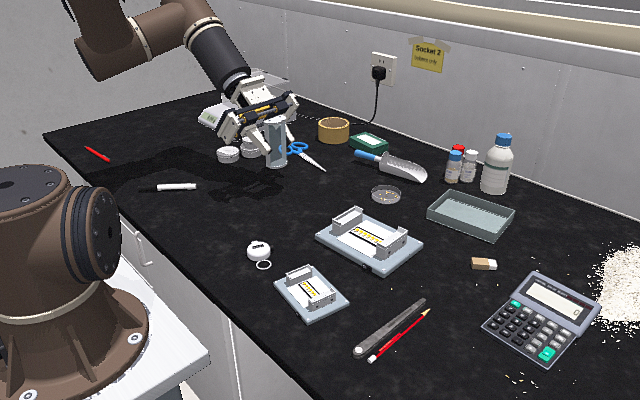

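View pics/w5.png

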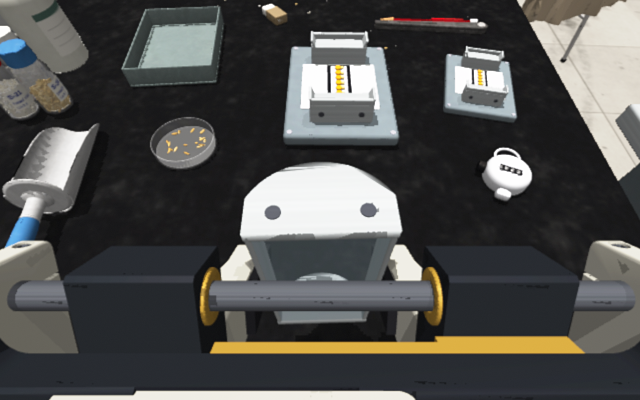

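Call:
play_rows(
  rows=[
    [[0, 0.008, 0], [0.02, 0.017, -0.001], 0.3],
    [[0, 0.008, 0], [0.04, 0.034, -0.002], 0.3],
    [[0, 0.008, 0], [0.0506, 0.0426, -0.002], 0.3],
    [[0, 0.008, 0], [0.0506, 0.0426, -0.002], 0.3],
    [[0, 0.008, 0], [0.0506, 0.0426, -0.002], 0.3],
  ],
)

```text
t: 5.65
eef_pos: [0.5318, 0.1352, 0.0519]
tool_rot: [-0.659, -0.26, 0.669, 0.226]
ft_force: [0.1, -0.1, -2.0]
gripper_width: 0.594
```

```bash
python3 -c "
from h import *
delta([.53,.15,.055],Rm(183.1,0,50),True)
snap('scene','s6.png')
im=cv2.imread('pics/s6.png');cv2.imwrite('pics/s6c.png',cv2.resize(im[90:210,210:360],None,fx=5,fy=5))"
```

```text
t 5.65 turn [-0.0014, -0.0048, 0.0049] shift [0.0072, 0.0054, 0.001] rows 0.2 q [0.935, 0.652, -0.491, 0.542, -1.22, -1.29] ft [0.1, -0.1, -2.0]
```

View pics/s6c.png

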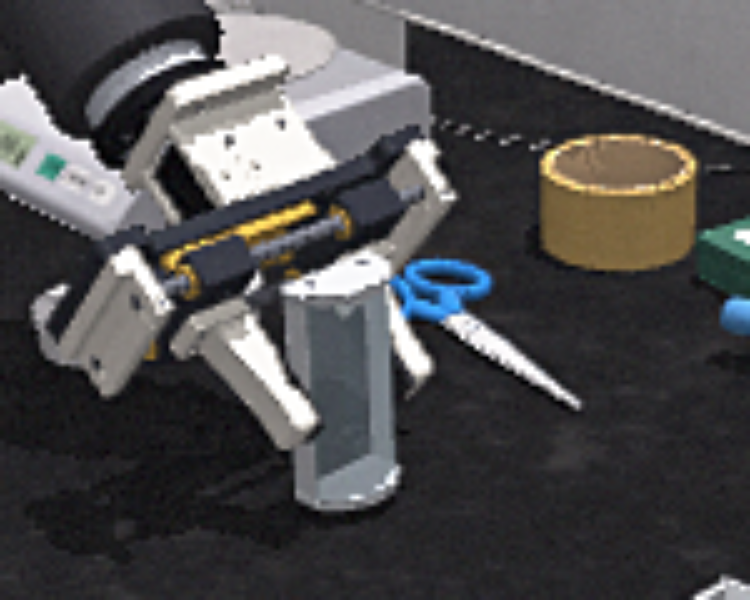

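Call:
play_rows(
  rows=[
    [[0, 0, 0], [0.0016, 0.0012, 0], 0.3],
    [[0, 0, 0], [0.0032, 0.0024, 0], 0.3],
    [[0, 0, 0], [0.0048, 0.0036, 0], 0.3],
    [[0, 0, 0], [0.0048, 0.0036, 0], 0.3],
  ],
)

```text
t: 6.1
eef_pos: [0.5313, 0.1356, 0.0449]
tool_rot: [-0.658, -0.26, 0.669, 0.226]
ft_force: [-0.6, 0.7, -1.7]
gripper_width: 0.589
```

Call:
play_rows(
  rows=[
    [[0, 0, 0], [0.0008, 0.0006, 0], 0.3],
    [[0, 0, 0], [0.0016, 0.0012, 0], 0.3],
    [[0, 0, 0], [0.0016, 0.0012, 0], 0.3],
  ],
)

```text
t: 6.4
eef_pos: [0.5314, 0.1358, 0.0433]
tool_rot: [-0.658, -0.26, 0.669, 0.226]
ft_force: [-0.2, 1.0, 1.8]
gripper_width: 0.591
```

Touched down at the expected height (grip at about 0.055). I'll release now.

Call:
play_rows(
  rows=[
    [[0, 0, 0], [0.0004, 0.0003, 0], 0.3],
    [[0, 0, 0], [0.0004, 0.0003, 0], 0.65],
    [[0, 0, 0], [0.0004, 0.0003, 0], 0.8],
    [[0, 0, 0], [0.0004, 0.0003, 0], 1],
    [[0, 0, 0], [0.0004, 0.0003, 0], 1],
    [[0, 0, 0], [0.0004, 0.0003, 0], 1],
  ],
)

```text
t: 7.0
eef_pos: [0.5314, 0.1357, 0.0424]
tool_rot: [-0.658, -0.26, 0.669, 0.226]
ft_force: [-0.5, 0.2, 0.7]
gripper_width: 0.949
```

```bash
python3 -c "
from h import *
delta([.53,.15,.055],Rm(183.1,0,50),True)
snap('wrist','w7.png')
delta([.53,.05,.20],Rm(183.1,0,0),True)"
```

```text
t 7.0 turn [-0.0016, -0.0041, 0.0038] shift [-0.0004, -0.0003, 0.0006] rows 0.0 q [0.935, 0.666, -0.495, 0.545, -1.206, -1.299] ft [-0.5, 0.2, 0.7]
t 7.05 turn [0.0004, -0.0045, -0.8688] shift [-0.1612, -0.0243, 0.0054] rows 5.8 q [0.935, 0.666, -0.495, 0.545, -1.206, -1.299] ft [0.4, 0.8, 0.6]
```

View pics/w7.png

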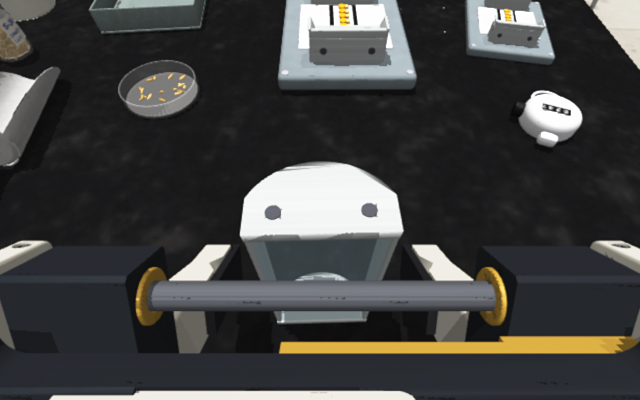

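```bash
python3 -c "
import cv2,numpy as np
a=cv2.imread('pics/s2.png')[60:200,230:380];b=cv2.imread('pics/s5.png')[40:180,190:340]
cv2.imwrite('pics/d.png',np.hstack([cv2.resize(x,(400,373),interpolation=cv2.INTER_CUBIC) for x in(a,b)]))"
```

```text
(no output)
```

View pics/d.png

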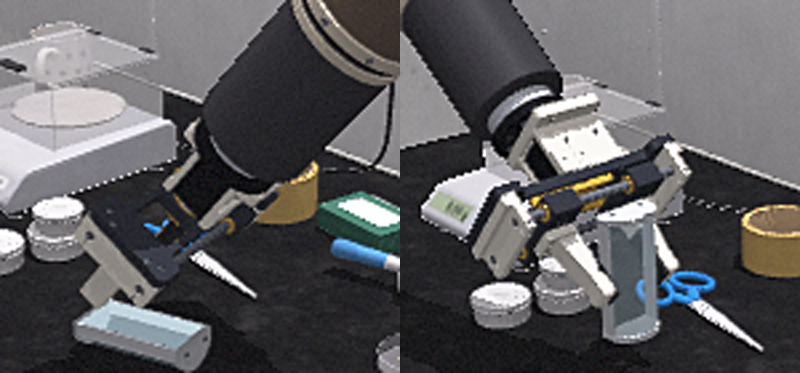

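Call:
play_rows(
  rows=[
    [[0, 0, 0], [0, -0.03, 0], 1],
    [[0, 0, 0], [0, -0.07, 0], 1],
    [[0, 0, 0], [0, -0.11, 0], 1],
    [[0, 0, 0], [0, -0.13, 0], 1],
    [[0, 0, 0], [-0.05, -0.16, 0], 1],
    [[0, 0, 0], [-0.09, -0.19, 0], 1],
  ],
)

```text
t: 7.65
eef_pos: [0.526, 0.2231, 0.2261]
tool_rot: [-0.658, -0.259, 0.67, 0.225]
ft_force: [1.4, 0.0, 0.0]
gripper_width: 1.001
```

```bash
python3 -c "
from h import *
delta([.531,.10,.25],Rm(183.1,0,0),True)
snap('wrist','w8.png');snap('top','t8.png')
im=cv2.imread('pics/t8.png');cv2.imwrite('pics/t8c.png',cv2.resize(im[110:270,160:360],None,fx=4,fy=4))"
```

```text
t 7.65 turn [-0.0013, -0.0031, -0.8713] shift [-0.0832, 0.091, 0.0013] rows 5.8 q [1.028, 0.528, -0.205, 0.443, -1.611, -1.142] ft [1.4, 0.0, 0.0]
```

View pics/w8.png

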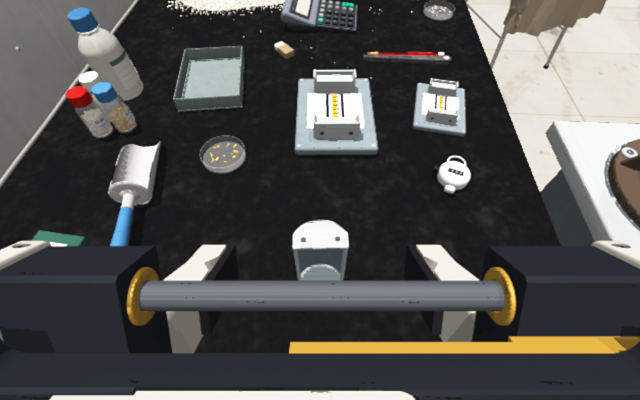

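View pics/t8c.png

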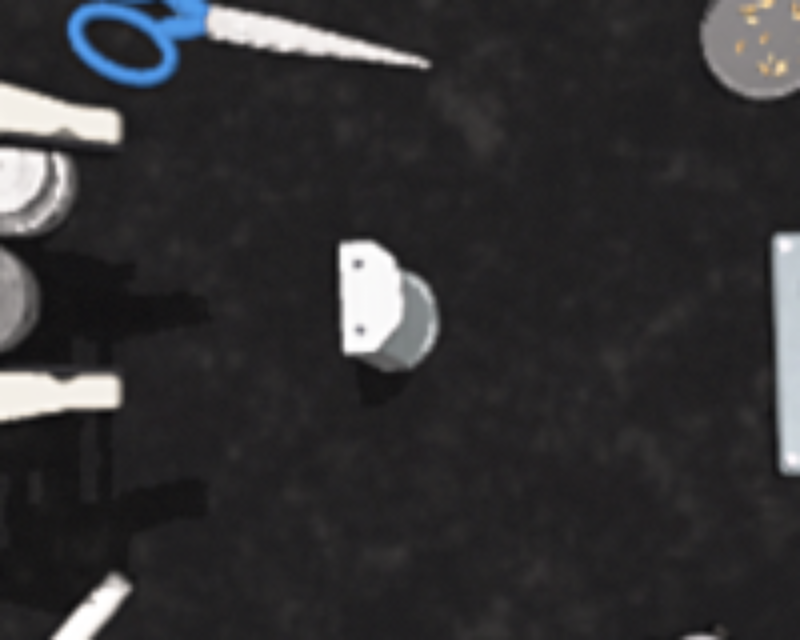

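```bash
python3 -c "
from h import *
a=px2w('top',160+340/4-.4,110+241/4-.4,.11);b=px2w('top',160+344/4-.4,110+354/4-.4,.11);print(a,b,np.linalg.norm(a-b),(a+b)/2,np.degrees(np.arctan2(*(a-b)[1::-1])))"
```

```text
[0.55728124 0.1579617  0.11      ] [0.502758  0.1536526 0.11     ] 0.05469324748903294 [0.53001962 0.15580715 0.11      ] 4.518829893224561
```

Call:
play_rows(
  rows=[
    [[0, 0, -0.87], [-0.083, 0.091, 0.001], 1],
    [[0, 0, -0.87], [-0.083, 0.091, 0.001], 1],
    [[0, 0, -0.87], [-0.083, 0.091, 0.001], 1],
    [[0, 0, -0.87], [-0.083, 0.091, 0.001], 1],
    [[0, 0, -0.87], [-0.083, 0.091, 0.001], 1],
    [[0, 0, -0.87], [-0.083, 0.091, 0.001], 1],
    [[0, 0, -0.87], [-0.083, 0.091, 0.001], 1],
  ],
)

```text
t: 8.45
eef_pos: [0.5323, 0.0984, 0.2322]
tool_rot: [0.488, 0.515, -0.508, -0.489]
ft_force: [1.1, -0.6, 0.3]
gripper_width: 0.999
```

```bash
python3 -c "
from h import *
delta([.531,.02,.25],Rm(183.1,0,0),True)
delta([.531,.02,.15],Rm(183.1,0,-68),True)
"
```

```text
t 8.45 turn [0.0057, -0.0081, 0.0072] shift [-0.0783, 0.0004, 0.0049] rows 1.6 q [0.542, 0.131, -0.278, -0.004, -1.153, -0.495] ft [1.1, -0.6, 0.3]
t 8.45 turn [0.0099, -0.0038, -1.1796] shift [-0.0615, 0.0888, 0.0055] rows 7.9 q [0.542, 0.131, -0.278, -0.004, -1.153, -0.495] ft [1.1, -0.6, 0.3]
```

Call:
play_rows(
  rows=[
    [[0, 0, 0], [-0.05, 0, 0.003], 1],
    [[0, 0, -0.1], [-0.085, 0, 0.005], 1],
    [[0.003, -0.003, -0.25], [-0.085, 0.01, 0.005], 1],
    [[0.005, -0.004, -0.4], [-0.08, 0.025, 0.005], 1],
    [[0.007, -0.004, -0.55], [-0.075, 0.04, 0.005], 1],
    [[0.008, -0.004, -0.7], [-0.07, 0.055, 0.0055], 1],
    [[0.009, -0.004, -0.85], [-0.066, 0.07, 0.0055], 1],
    [[0.01, -0.004, -1.0], [-0.063, 0.08, 0.0055], 1],
  ],
)

```text
t: 9.25
eef_pos: [0.5298, 0.0369, 0.1499]
tool_rot: [0.177, 0.683, -0.217, -0.674]
ft_force: [-0.5, 0.2, -1.9]
gripper_width: 1.003
```

```bash
python3 -c "
from h import *
c=np.cos(np.radians(22));s=np.sin(np.radians(22))
delta([.5305,.1495-.12*c,.055+.12*s],Rm(183.1,0,-68),True)
"
```

```text
t 9.25 turn [-0.0053, -0.0016, -0.1806] shift [-0.0382, 0.0464, -0.0011] rows 1.2 q [-0.285, 0.506, -0.046, -0.92, -1.534, 0.636] ft [-0.5, 0.2, -1.9]
```

Call:
play_rows(
  rows=[
    [[-0.002, -0.001, -0.09], [-0.019, 0.023, 0], 1],
    [[-0.005, -0.001, -0.18], [-0.038, 0.046, -0.001], 1],
    [[-0.005, -0.001, -0.18], [-0.038, 0.046, -0.001], 1],
    [[-0.005, -0.001, -0.18], [-0.038, 0.046, -0.001], 1],
  ],
)

```text
t: 9.65
eef_pos: [0.5284, 0.0552, 0.0917]
tool_rot: [0.118, 0.695, -0.157, -0.692]
ft_force: [-0.0, -0.4, 1.4]
gripper_width: 1.001
```

```bash
python3 -c "
from h import *
delta([.5305,.1495,.055],Rm(183.1,0,-68),True)
snap('scene','s9.png');snap('wrist','w9.png')
"
```

```text
t 9.65 turn [-0.0039, -0.006, -0.0067] shift [0.0021, 0.1197, -0.0076] rows 2.4 q [-0.331, 0.679, -0.05, -1.026, -1.579, 0.802] ft [-0.0, -0.4, 1.4]
```

View pics/s9.png

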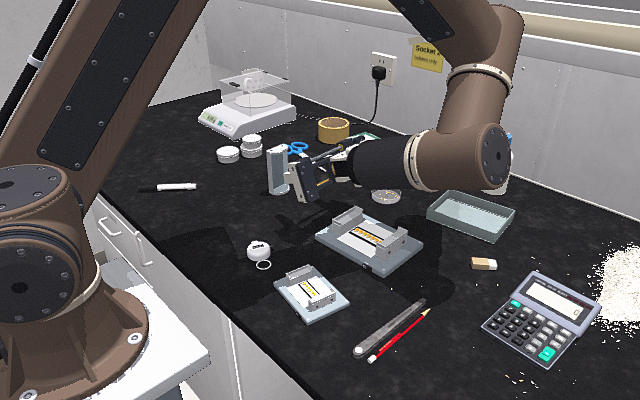

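View pics/w9.png

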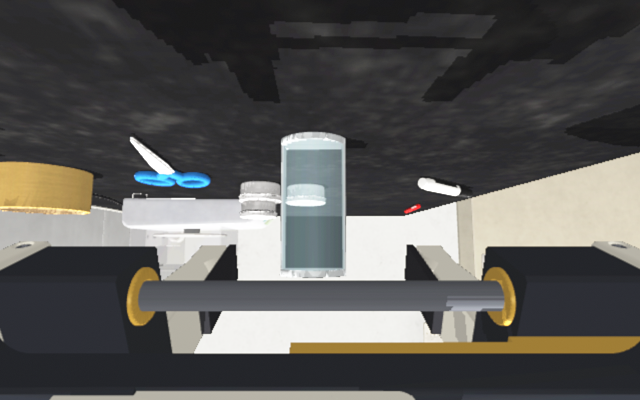

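Call:
play_rows(
  rows=[
    [[-0.004, -0.006, -0.006], [0.002, 0, -0.007], 1],
    [[-0.004, -0.006, -0.006], [0.002, 0.03, -0.007], 1],
    [[-0.004, -0.006, -0.006], [0.002, 0.055, -0.007], 1],
    [[-0.004, -0.006, -0.006], [0.002, 0.06, -0.007], 1],
    [[-0.004, -0.006, -0.006], [0.002, 0.06, -0.007], 1],
  ],
)

```text
t: 10.25
eef_pos: [0.5339, 0.1127, 0.0751]
tool_rot: [0.117, 0.701, -0.154, -0.686]
ft_force: [0.4, -0.9, -0.1]
gripper_width: 1.003
```

```bash
python3 -c "
from h import *
delta([.5305,.1495,.055],Rm(183.1,0,-68),True)
s,_=snap('wrist','w10.png');print(w2px('wrist',[.5305,.1565,.11],s),w2px('wrist',[.5305,.1565,.0],s))
"
```

```text
t 10.25 turn [0.0031, 0.0107, -0.0017] shift [-0.0047, 0.0605, 0.0017] rows 1.2 q [-0.257, 0.688, -0.088, -1.086, -1.507, 0.833] ft [0.4, -0.9, -0.1]
(np.float64(321.63848686025466), np.float64(311.0883233867842)) (np.float64(323.198152938421), np.float64(144.67946981082127))
```

View pics/w10.png

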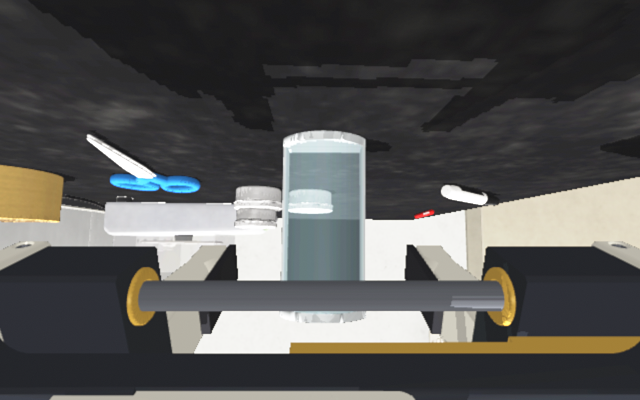

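Call:
play_rows(
  rows=[
    [[0.003, 0.008, -0.002], [-0.0047, 0.015, 0.0017], 1],
    [[0.003, 0.008, -0.002], [-0.0047, 0.035, 0.0017], 1],
    [[0.003, 0.008, -0.002], [-0.0047, 0.052, 0.0017], 1],
    [[0.003, 0.008, -0.002], [-0.0047, 0.0605, 0.0017], 1],
    [[0.003, 0.008, -0.002], [-0.0047, 0.0605, 0.0017], 1],
    [[0.003, 0.008, -0.002], [-0.0047, 0.0605, 0.0017], 1],
  ],
)

```text
t: 10.9
eef_pos: [0.5286, 0.1662, 0.0452]
tool_rot: [0.115, 0.697, -0.153, -0.691]
ft_force: [0.1, 0.0, 0.6]
gripper_width: 0.996
```

```bash
python3 -c "
from h import *
delta([.5305,.1495,.055],Rm(183.1,0,-68),True)
s,_=snap('wrist','w11.png');snap('scene','s11.png')
im=cv2.imread('pics/s11.png');cv2.imwrite('pics/s11c.png',cv2.resize(im[90:240,220:400],None,fx=4,fy=4))
"
```

```text
t 10.9 turn [-0.0006, -0.003, 0.0022] shift [0.0028, -0.0005, -0.0009] rows 0.1 q [-0.186, 0.723, -0.128, -1.142, -1.436, 0.866] ft [0.1, 0.0, 0.6]
```

View pics/w11.png

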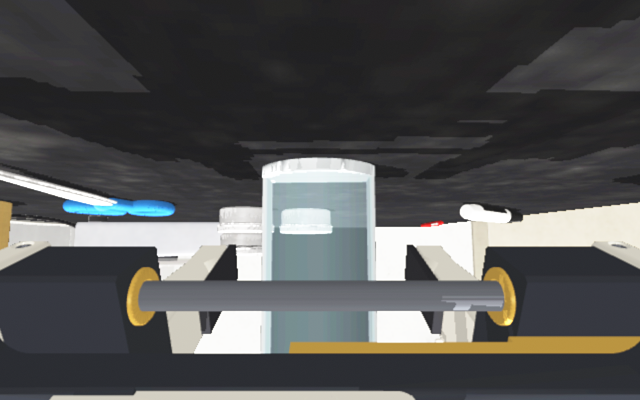

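View pics/s11c.png

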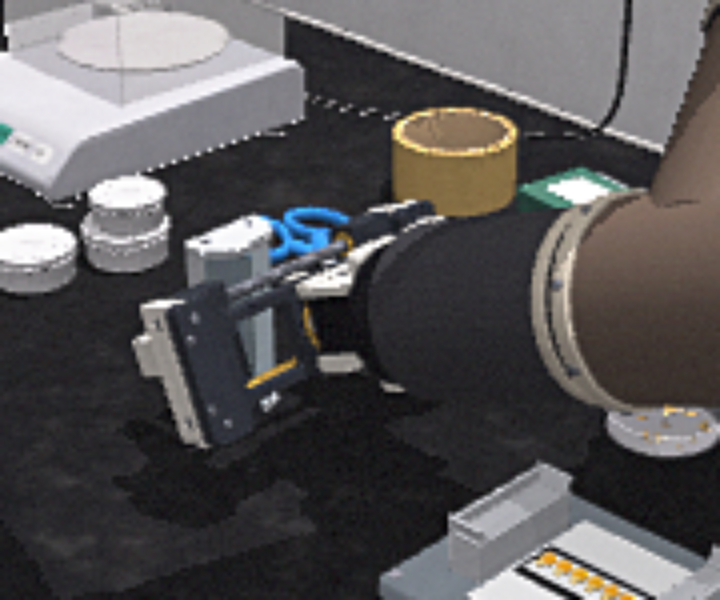

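Call:
play_rows(
  rows=[
    [[0, -0.003, 0.002], [0.0025, -0.0005, -0.001], 1],
    [[0, -0.003, 0.002], [0.0025, -0.0005, -0.001], 0.7],
    [[0, -0.003, 0.002], [0.0025, -0.0005, -0.001], 0.62],
    [[0, -0.003, 0.002], [0.0025, -0.0005, -0.001], 0.5],
    [[0, -0.003, 0.002], [0.0025, -0.0005, -0.001], 0.3],
    [[0, -0.003, 0.002], [0.0025, -0.0005, -0.001], 0.3],
    [[0, -0.003, 0.002], [0.0025, -0.0005, -0.001], 0.3],
  ],
)

```text
t: 11.7
eef_pos: [0.5297, 0.1667, 0.0479]
tool_rot: [0.116, 0.698, -0.153, -0.69]
ft_force: [0.5, -0.1, 0.3]
gripper_width: 0.589
```

```bash
python3 -c "
from h import *
delta([.5305,.1495,.055],Rm(183.1,0,-68),True)
s,_=snap('wrist','w12.png')
delta([.5305,.1495,.16],Rm(183.1,0,-68),True)
delta([.525,.05,.18],Rm(183.1,0,22),True)
"
```

```text
t 11.7 turn [0.0002, -0.0001, 0.0004] shift [0.0002, 0.0002, 0.0002] rows 0.0 q [-0.184, 0.718, -0.127, -1.142, -1.436, 0.862] ft [0.5, -0.1, 0.3]
t 11.75 turn [0.0003, -0.0, 0.0004] shift [0.0975, -0.0391, 0.0002] rows 2.1 q [-0.184, 0.718, -0.127, -1.142, -1.436, 0.862] ft [-0.2, -0.6, 0.5]
t 11.75 turn [0.0002, -0.0002, 1.5712] shift [0.0602, -0.1572, 0.011] rows 10.5 q [-0.184, 0.718, -0.127, -1.142, -1.436, 0.862] ft [-0.2, -0.6, 0.5]
```

View pics/w12.png

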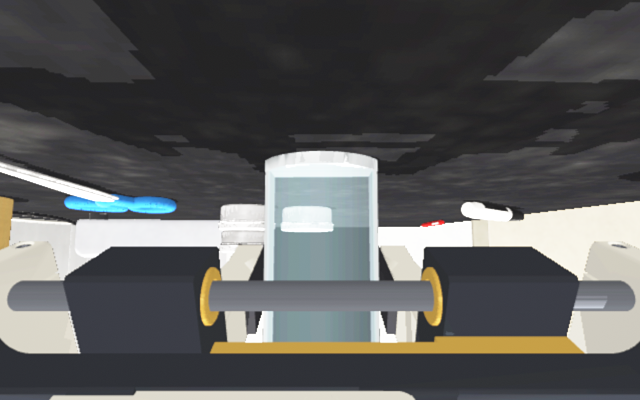

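The lens is gripped at a width of 0.589, square in the jaws. I'll lift it and start turning it.

Call:
play_rows(
  rows=[
    [[0, 0, 0], [0.02, -0.008, 0], 0.3],
    [[0, 0, 0], [0.055, -0.022, 0], 0.3],
    [[0, 0, 0], [0.09, -0.036, 0], 0.3],
    [[0, 0, 0], [0.12, -0.048, 0], 0.3],
    [[0, 0, 0.15], [0.12, -0.055, 0.002], 0.3],
    [[0, 0, 0.3], [0.12, -0.065, 0.004], 0.3],
    [[0, 0, 0.45], [0.115, -0.075, 0.005], 0.3],
    [[0, 0, 0.6], [0.11, -0.085, 0.005], 0.3],
  ],
)

```text
t: 12.55
eef_pos: [0.5278, 0.1277, 0.1834]
tool_rot: [0.32, 0.632, -0.351, -0.612]
ft_force: [-2.2, -0.0, -4.0]
gripper_width: 0.592
```

```bash
python3 -c "
from h import *
delta([.525,.05,.18],Rm(183.1,0,22),True)
"
```

```text
t 12.55 turn [0.0046, -0.0014, 0.9658] shift [-0.0821, -0.0291, 0.0069] rows 6.4 q [0.142, 0.231, -0.169, -0.631, -1.187, 0.16] ft [-2.2, -0.0, -4.0]
```

Call:
play_rows(
  rows=[
    [[0, 0, 0.14], [-0.012, -0.004, 0.001], 0.3],
    [[0.001, 0, 0.28], [-0.024, -0.008, 0.002], 0.3],
    [[0.002, 0, 0.42], [-0.036, -0.012, 0.003], 0.3],
    [[0.003, 0, 0.56], [-0.048, -0.017, 0.004], 0.3],
    [[0.004, 0, 0.7], [-0.06, -0.021, 0.005], 0.3],
    [[0.004, -0.001, 0.84], [-0.072, -0.025, 0.006], 0.3],
    [[0.004, -0.001, 0.966], [-0.082, -0.029, 0.007], 0.3],
    [[0.004, -0.001, 0.966], [-0.082, -0.029, 0.007], 0.3],
  ],
)

```text
t: 13.35
eef_pos: [0.5229, 0.0445, 0.1586]
tool_rot: [-0.572, -0.411, 0.6, 0.379]
ft_force: [0.3, -0.6, -2.4]
gripper_width: 0.588
```

```bash
python3 -c "
from h import *
delta([.5218,-.145,.16],Rm(183.1,0,22),True)
"
```

```text
t 13.35 turn [-0.0052, 0.0067, -0.0007] shift [-0.1758, 0.0885, 0.0121] rows 3.9 q [0.679, 0.235, -0.533, 0.351, -1.066, -0.832] ft [0.3, -0.6, -2.4]
```

Call:
play_rows(
  rows=[
    [[-0.001, 0.001, 0], [-0.035, 0.018, 0.002], 0.3],
    [[-0.002, 0.003, 0], [-0.075, 0.038, 0.005], 0.3],
    [[-0.003, 0.004, 0], [-0.115, 0.058, 0.008], 0.3],
    [[-0.005, 0.006, 0], [-0.15, 0.076, 0.01], 0.3],
    [[-0.005, 0.006, 0], [-0.1758, 0.0885, 0.012], 0.3],
    [[-0.005, 0.006, 0], [-0.1758, 0.0885, 0.012], 0.3],
    [[-0.005, 0.006, 0], [-0.1758, 0.0885, 0.012], 0.3],
  ],
)

```text
t: 14.05
eef_pos: [0.5228, -0.1532, 0.1435]
tool_rot: [-0.576, -0.412, 0.593, 0.382]
ft_force: [0.2, 0.2, -2.2]
gripper_width: 0.592
```

```bash
python3 -c "
from h import *
delta([.5218,-.145,.09],Rm(183.1,0,22),True)
snap('wrist','w13.png'); s,_=snap('top','t13.png');snap('scene','s13.png')
im=cv2.imread('pics/t13.png');cv2.imwrite('pics/t13c.png',cv2.resize(im[140:260,330:470],None,fx=5,fy=5))
im=cv2.imread('pics/s13.png');cv2.imwrite('pics/s13c.png',cv2.resize(im[140:290,290:450],None,fx=4,fy=4))
"
```

```text
t 14.05 turn [0.0019, -0.0066, 0.007] shift [0.0272, 0.0655, 0.0008] rows 1.4 q [0.308, 0.195, -0.669, 0.488, -0.866, -0.609] ft [0.2, 0.2, -2.2]
```

View pics/w13.png

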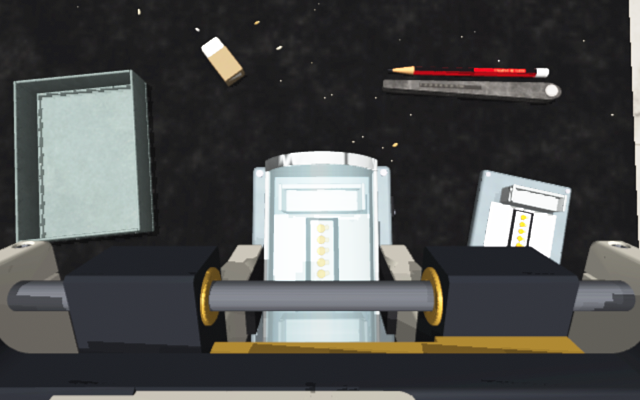

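View pics/t13c.png

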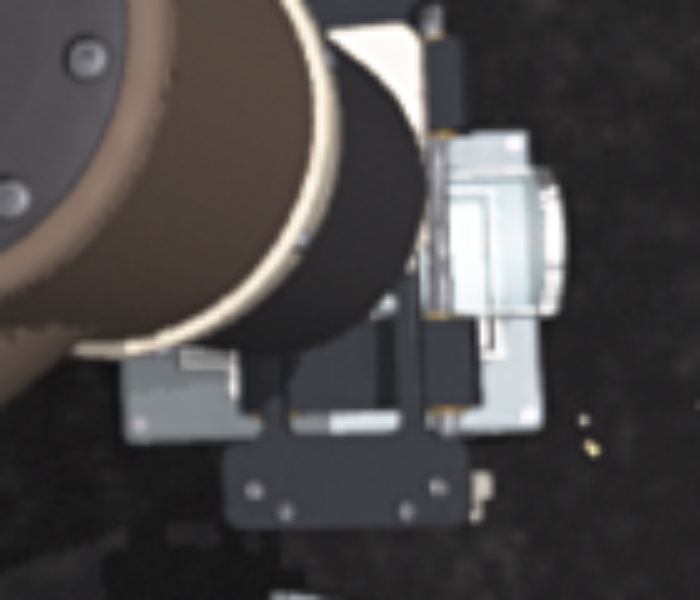

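View pics/s13c.png

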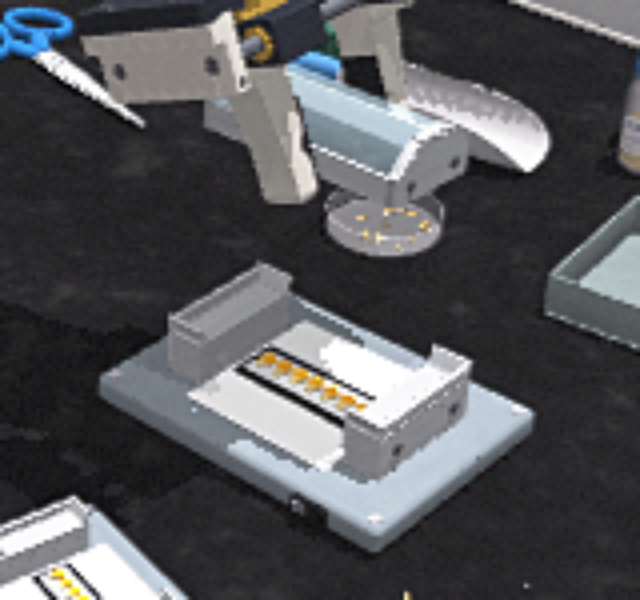

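```bash
python3 -c "
import cv2
im=cv2.imread('pics/w13.png');cv2.imwrite('pics/w13c.png',cv2.resize(im[145:295,240:400],None,fx=5,fy=4,interpolation=cv2.INTER_NEAREST))
"
```

```text
(no output)
```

View pics/w13c.png

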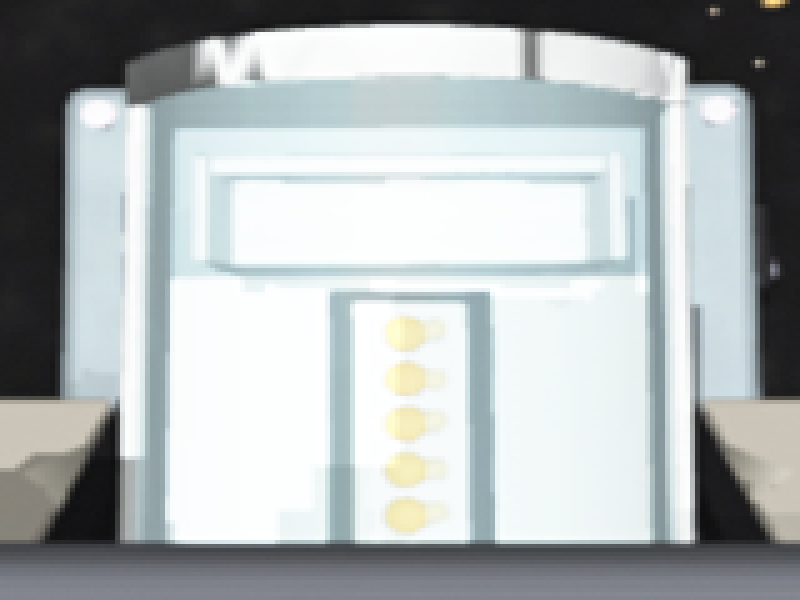

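Call:
play_rows(
  rows=[
    [[0, -0.003, 0.003], [0.014, 0.033, 0.0008], 0.3],
    [[0.002, -0.005, 0.006], [0.0272, 0.0655, 0.0008], 0.3],
    [[0.002, -0.005, 0.006], [0.0272, 0.0655, 0.0008], 0.3],
    [[0.002, -0.005, 0.006], [0.0272, 0.0655, 0.0008], 0.3],
    [[0.002, -0.005, 0.006], [0.0272, 0.0655, 0.0008], 0.3],
  ],
)

```text
t: 14.7
eef_pos: [0.5239, -0.1506, 0.074]
tool_rot: [-0.576, -0.412, 0.597, 0.378]
ft_force: [0.3, 0.0, -1.5]
gripper_width: 0.59
```

```bash
python3 -c "
from h import *
delta([.5218,-.145,.06],Rm(183.1,0,22),True)
snap('wrist','w14.png');snap('scene','s14.png')
im=cv2.imread('pics/w14.png');cv2.imwrite('pics/w14c.png',cv2.resize(im[145:295,240:400],None,fx=5,fy=4,interpolation=cv2.INTER_NEAREST))
im=cv2.imread('pics/s14.png');cv2.imwrite('pics/s14c.png',cv2.resize(im[140:290,290:450],None,fx=4,fy=4))
"
```

```text
t 14.7 turn [0.0026, 0.0013, -0.0006] shift [0.0105, 0.0296, 0.0019] rows 0.6 q [0.293, 0.285, -0.776, 0.606, -0.696, -0.744] ft [0.3, 0.0, -1.5]
```

View pics/w14c.png

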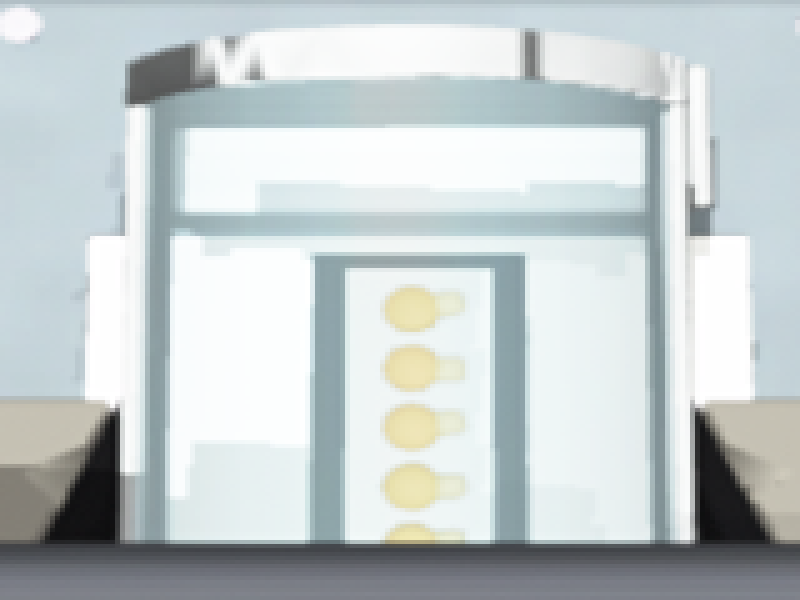

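View pics/s14c.png

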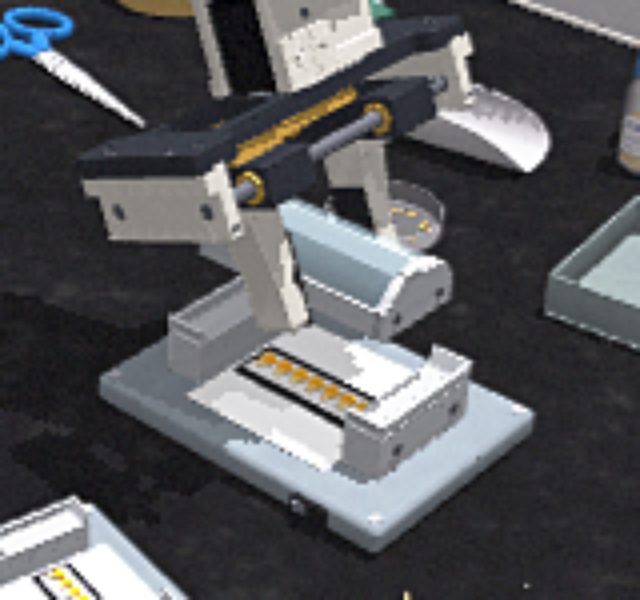

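Call:
play_rows(
  rows=[
    [[0.002, 0.001, 0], [0, 0, 0.0018], 0.3],
    [[0.002, 0.001, 0], [0.005, 0.015, 0.0018], 0.3],
    [[0.002, 0.001, 0], [0.0105, 0.0296, 0.0018], 0.3],
    [[0.002, 0.001, 0], [0.0105, 0.0296, 0.0018], 0.3],
    [[0.002, 0.001, 0], [0.0105, 0.0296, 0.0018], 0.3],
  ],
)

```text
t: 15.3
eef_pos: [0.5208, -0.1529, 0.0415]
tool_rot: [-0.575, -0.41, 0.597, 0.38]
ft_force: [0.0, -0.2, -1.5]
gripper_width: 0.592
```

```bash
python3 -c "
from h import *
delta([.5218,-.145,.049],Rm(183.1,0,22),True)
snap('wrist','w15.png');snap('scene','s15.png')
im=cv2.imread('pics/w15.png');cv2.imwrite('pics/w15c.png',cv2.resize(im[145:295,240:400],None,fx=5,fy=4,interpolation=cv2.INTER_NEAREST))
im=cv2.imread('pics/s15.png');cv2.imwrite('pics/s15c.png',cv2.resize(im[180:280,310:430],None,fx=6,fy=6))
"
```

```text
t 15.3 turn [-0.0021, 0.0002, -0.0012] shift [0.0045, 0.0089, -0.0015] rows 0.2 q [0.271, 0.33, -0.828, 0.686, -0.617, -0.823] ft [0.0, -0.2, -1.5]
```

View pics/w15c.png

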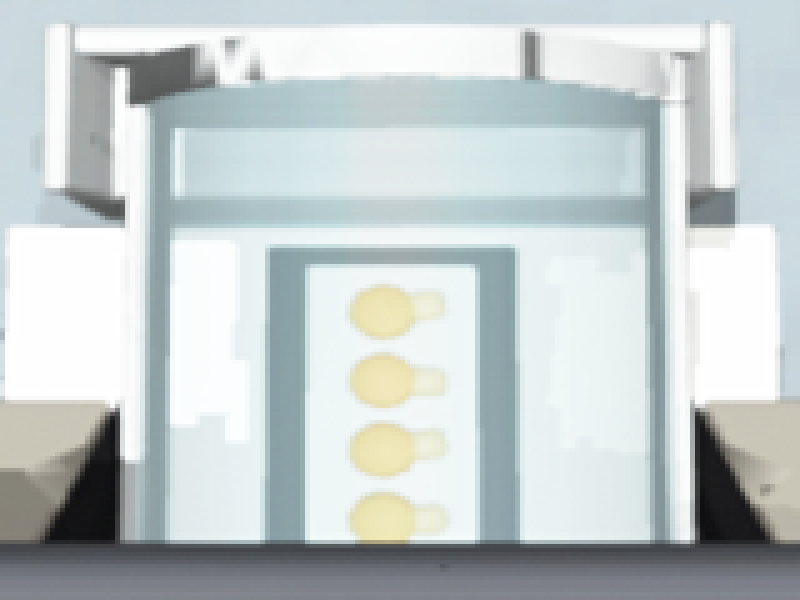

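View pics/s15c.png

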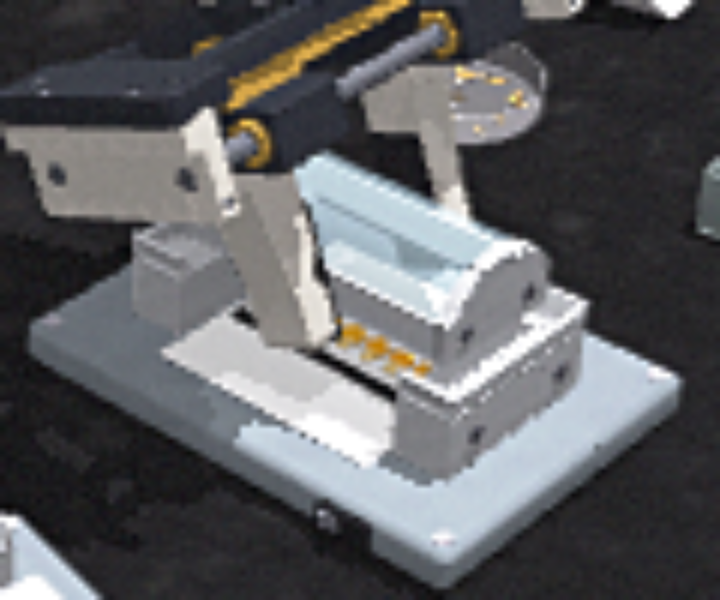

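Call:
play_rows(
  rows=[
    [[-0.002, 0, -0.001], [0, 0, -0.0012], 0.3],
    [[-0.002, 0, -0.001], [0, 0, -0.0012], 0.3],
    [[-0.002, 0, -0.001], [0, 0, -0.0012], 0.3],
  ],
)

```text
t: 15.7
eef_pos: [0.5222, -0.1526, 0.0413]
tool_rot: [-0.575, -0.411, 0.597, 0.379]
ft_force: [-0.4, -0.0, -2.4]
gripper_width: 0.594
```

```bash
python3 -c "
from h import *
delta([.5218,-.145,.049],Rm(183.1,0,22),True)
snap('wrist','w16.png')
im=cv2.imread('pics/w16.png');cv2.imwrite('pics/w16c.png',cv2.resize(im[145:295,240:400],None,fx=5,fy=4,interpolation=cv2.INTER_NEAREST))
"
```

```text
t 15.7 turn [0.0007, 0.0001, 0.0002] shift [0.0041, 0.0089, -0.0] rows 0.2 q [0.27, 0.331, -0.828, 0.689, -0.613, -0.825] ft [-0.4, -0.0, -2.4]
```

View pics/w16c.png

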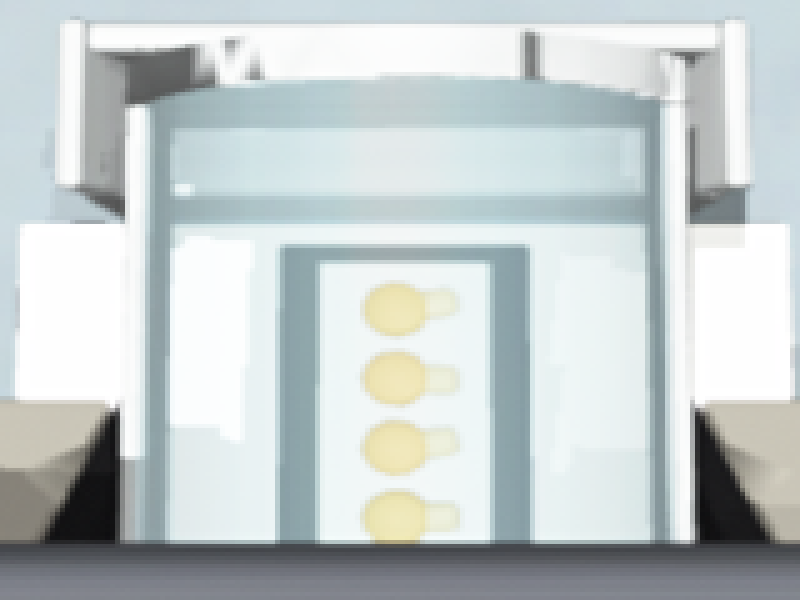

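Centred now: the ledge lips at 60 and 748 give a centre of 404, against 406.5 for the lens in the zoomed crop. I'll lower it.

Call:
play_rows(
  rows=[
    [[0, 0, 0], [0.001, 0.0023, 0], 0.3],
    [[0, 0, 0], [0.002, 0.0046, 0], 0.3],
    [[0, 0, 0], [0.003, 0.0066, 0], 0.3],
    [[0, 0, 0], [0.003, 0.0066, 0], 0.3],
  ],
)

```text
t: 16.15
eef_pos: [0.5216, -0.1524, 0.0333]
tool_rot: [-0.575, -0.411, 0.597, 0.379]
ft_force: [-0.2, 0.1, -2.6]
gripper_width: 0.59
```

Call:
play_rows(
  rows=[
    [[0, 0, 0], [0.0004, 0.0009, 0], 0.3],
    [[0, 0, 0], [0.0006, 0.0014, 0], 0.3],
    [[0, 0, 0], [0.0006, 0.0014, 0], 0.3],
  ],
)

```text
t: 16.45
eef_pos: [0.522, -0.1523, 0.0322]
tool_rot: [-0.575, -0.411, 0.597, 0.379]
ft_force: [0.1, -0.5, -1.6]
gripper_width: 0.585
```

```bash
python3 -c "
from h import *
delta([.5218,-.145,.049],Rm(183.1,0,22),True)
snap('wrist','w17.png');snap('scene','s17.png')
im=cv2.imread('pics/w17.png');cv2.imwrite('pics/w17c.png',cv2.resize(im[145:295,240:400],None,fx=5,fy=4,interpolation=cv2.INTER_NEAREST))
im=cv2.imread('pics/s17.png');cv2.imwrite('pics/s17c.png',cv2.resize(im[180:280,310:430],None,fx=6,fy=6))
"
```

```text
t 16.45 turn [0.0001, 0.0003, 0.0] shift [0.0005, 0.0005, -0.0002] rows 0.0 q [0.264, 0.344, -0.842, 0.717, -0.591, -0.852] ft [0.1, -0.5, -1.6]
```

View pics/w17c.png

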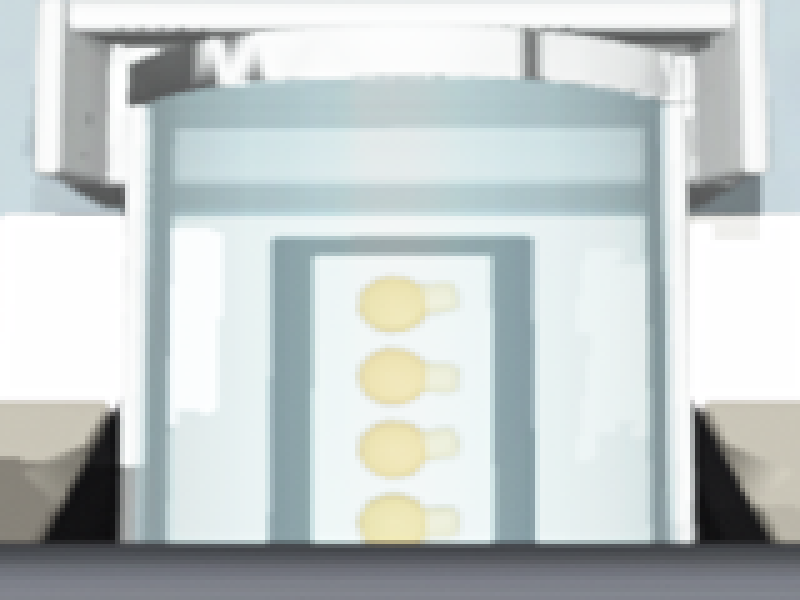

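View pics/s17c.png

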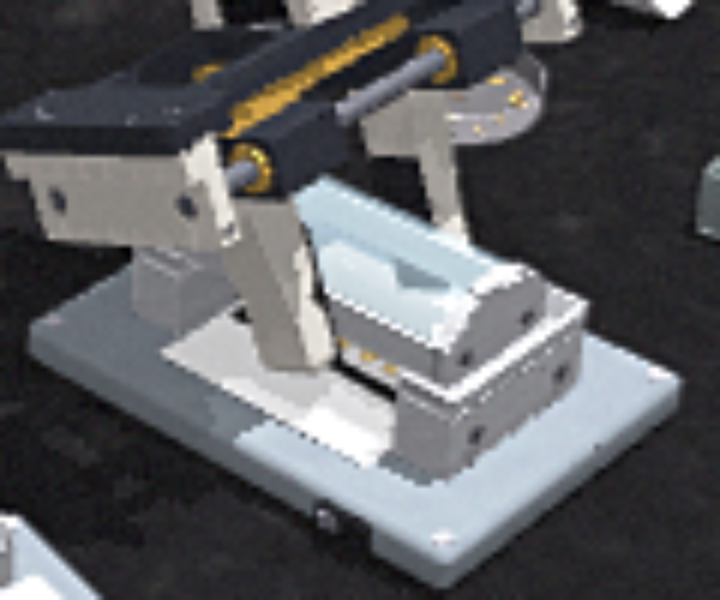

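Almost down and between the lips, with no contact felt yet. I'll keep feeling down in small steps.

Call:
play_rows(
  rows=[
    [[0, 0, 0], [0.0004, 0.0009, 0], 0.3],
    [[0, 0, 0], [0.0004, 0.0009, 0], 0.3],
  ],
)

```text
t: 16.75
eef_pos: [0.5221, -0.1523, 0.0321]
tool_rot: [-0.576, -0.411, 0.597, 0.379]
ft_force: [-5.0, 2.4, 8.8]
gripper_width: 0.588
```

Call:
play_rows(
  rows=[
    [[0, 0, 0], [0.0004, 0.0009, 0], 0.3],
    [[0, 0, 0], [0.0004, 0.0009, 0], 0.3],
  ],
)

```text
t: 16.95
eef_pos: [0.522, -0.1524, 0.0316]
tool_rot: [-0.576, -0.411, 0.597, 0.379]
ft_force: [-7.5, 5.8, 14.5]
gripper_width: 0.586
```

Call:
play_rows(
  rows=[
    [[0, 0, 0], [-0.0003, -0.0006, 0], 0.3],
    [[0, 0, 0], [-0.0003, -0.0006, 0], 0.65],
    [[0, 0, 0], [-0.0003, -0.0006, 0], 0.8],
    [[0, 0, 0], [-0.0003, -0.0006, 0], 1],
    [[0, 0, 0], [-0.0003, -0.0006, 0], 1],
    [[0, 0, 0], [-0.0003, -0.0006, 0], 1],
  ],
)

```text
t: 17.55
eef_pos: [0.5219, -0.1523, 0.0308]
tool_rot: [-0.575, -0.411, 0.597, 0.379]
ft_force: [1.0, -0.1, -0.2]
gripper_width: 0.946
```

```bash
python3 -c "
from h import *
delta([.5218,-.145,.049],Rm(183.1,0,22),True)
snap('wrist','w18.png')"
```

```text
t 17.55 turn [-0.0001, 0.0004, 0.0] shift [-0.0, -0.0008, -0.0003] rows 0.0 q [0.262, 0.346, -0.844, 0.722, -0.588, -0.856] ft [1.0, -0.1, -0.2]
```

View pics/w18.png

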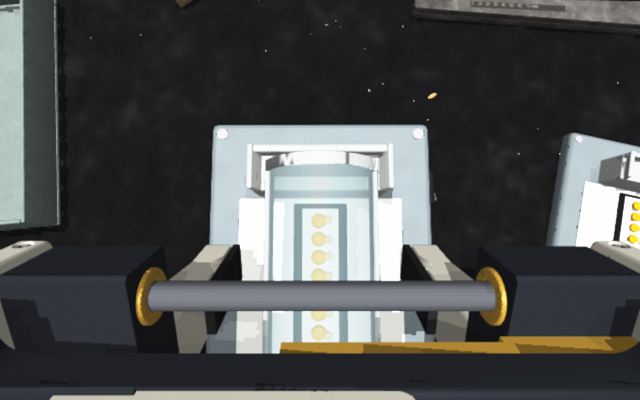

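Call:
play_rows(
  rows=[
    [[0, 0, 0], [0, -0.015, 0], 1],
    [[0, 0, 0], [0, -0.04, 0], 1],
    [[0, 0, 0], [0, -0.08, 0], 1],
    [[0, 0, 0], [0, -0.12, 0], 1],
    [[0, 0, 0], [0.04, -0.15, 0], 1],
    [[0, 0, 0], [0.08, -0.18, 0], 1],
    [[0, 0, 0], [0.12, -0.21, 0], 1],
    [[0, 0, 0], [0.16, -0.22, 0], 1],
  ],
)

```text
t: 18.4
eef_pos: [0.5103, 0.0813, 0.1773]
tool_rot: [-0.576, -0.413, 0.595, 0.379]
ft_force: [1.2, -0.3, -0.5]
gripper_width: 1.001
```

```bash
python3 -c "
from h import *
snap('top','t19.png');snap('scene','s19.png')
im=cv2.imread('pics/t19.png');a=cv2.resize(im[150:240,345:455],(500,409))
im=cv2.imread('pics/s19.png');b=cv2.resize(im[180:290,300:440],(520,409));cv2.imwrite('pics/e.png',a);cv2.imwrite('pics/f.png',b)
print(px2w('top',351,119,.007),manip.observe()['eef_pos'])"
```

```text
[ 0.68993531 -0.04869228  0.007     ] [0.51016622 0.08261279 0.17494473]
```

View pics/e.png

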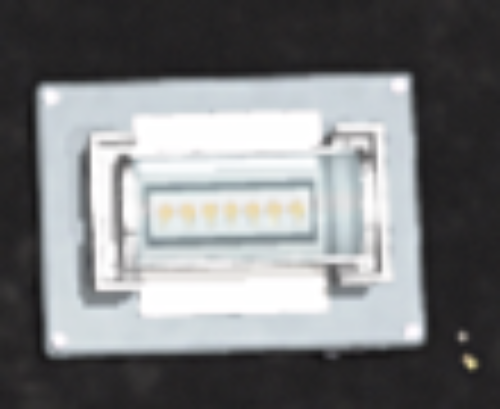

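View pics/f.png

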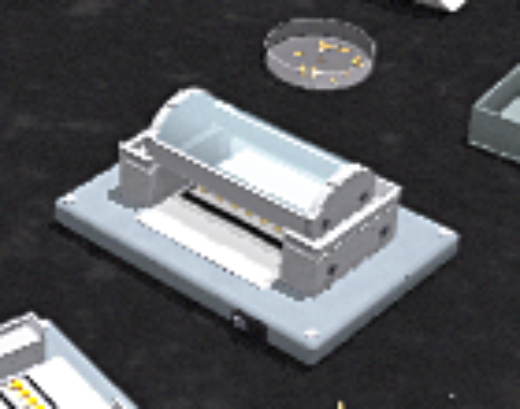

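View pics/t19.png

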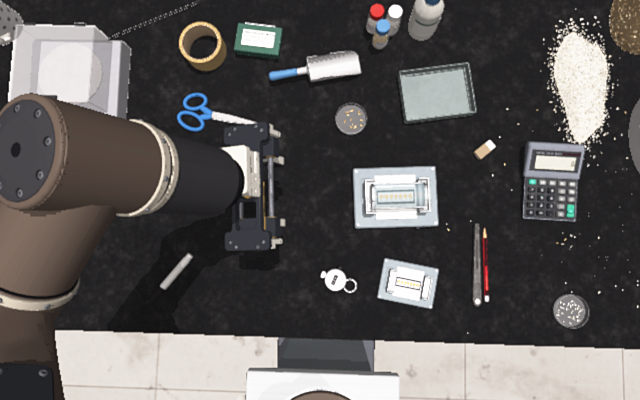

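Call:
play_rows(
  rows=[
    [[0, 0, 0], [0, 0, 0], 1],
    [[0, 0, 0], [0, 0, 0], 1],
    [[0, 0, 0], [0, 0, 0], 1],
  ],
)

```text
t: 18.8
eef_pos: [0.5092, 0.077, 0.1749]
tool_rot: [-0.575, -0.411, 0.597, 0.38]
ft_force: [0.6, -0.6, -0.1]
gripper_width: 1.001
```

```bash
python3 -c "
from h import *
s,im=snap('scene','s20.png');a=cv2.imread('pics/s19.png').astype(int);b=cv2.imread('pics/s20.png').astype(int)
print(np.abs(a-b)[180:290,300:440].max(),s['ft_force'])
print(manip.hand_in())"
```

```text
19 [ 0.56658036 -0.55350424 -0.09866449]
the job is handed in; nothing more can be done
None
```

The lens now sits flat side down on the larger light plate. I handed the job in at about 19 s of the 58 s allowed.

I gripped it by its side walls with the gripper tilted, which steadied it. I then stood it on one end, took it again from the round-back side, turned it over and lowered it onto the ledges.

- **Seating:** I felt contact on the ledges with the grasp point 49 mm above the bench, the height expected for a lens fully down (42 mm plus 7 mm). The force was about 15 N upward. The last top and scene pictures show the lens level, inside both end stops and all side lips.
- **Reading:** the row of kernels shows through the lens.
- **Petri dish:** it is at the same place in the picture as at the start, about (351,119). I judged that by eye and did not measure it again.
- **Robot clear:** the arm is about 0.2 m away and touching nothing, with the wrist force near zero.
- **Stillness check:** two scene pictures before hand-in differed by at most 19 grey levels around the plate. I took that as picture noise, though I did not look into it further.
- **Along the length:** I did not measure the lens's position between the end stops after release, only judged it by eye.

No checks failed or disagreed. The lens did drift up to 2 mm sideways on the way down, and I corrected that before the final lowering.

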